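# Slide a backing board off the stack into a picture frame

## Robot

A 6-joint arm with a two-finger parallel gripper is mounted at the origin on the work surface. World frame = base frame: x ahead of the robot, y to its left, z up, the work surface at z = 0. Lengths are in mm, angles in rad, forces in N, time in s.
With the tool pointing down it reaches from about 250 to 725 mm from the base axis. Payload 9.7 kg.
Tool frame: the origin (TCP) lies midway between the tips of the shut fingers; the grasp point (between the pads) lies 19 mm behind it (bot.tcp_to_grasp is the distance from the TCP to the grasp point, in mm); z points along the fingers, y is the line along which they close (so a half turn about z gives the same grasp; the last joint's range is limited). The gripper opens to 85 mm and grips with 20 to 120 N. Pads are 22 mm wide; open, the fingers measure 114 mm over their backs; the gripper's body (76 mm by 85 mm) begins 54 mm behind the grasp point. The pads swing forward as they close: fully open they stand 13 mm farther back than shut.
Start: joints at [1.25, 0.087, 0.176, 1.66, 0, 1.571], TCP at [173.426, 521.939, 231.284] pointing down, gripper open.
Joint ranges: [-3.13, 3.13], [-0.85, 1.81], [-1.15, 1.24], [-2.2, 2.28], [-1.44, 1.52], [-3.14, 3.14]. Speed limits (rad/s): [2.22, 2.22, 2.57, 3.14, 3.14, 3.14].

## Interface

Orientations are given as a rotation vector (axis times angle).
In Python, from rig import get_obs, imaging, ticket, silhouettes, bot gives the robot as it stands.
- The arm moves only by the tool apply_moves, never from a script. Its argument "targets" is a list of rows, each an object with "fingers": the finger opening in m, from 0 to 0.0854; "translation": the shift along the tool's x, y, z in parts of the range, where 1.0 means 1 m, a list of three; "rotation": the turn, a rotation vector about the tool's x, y, z in parts of the range, where 1.0 means 4 rad, a list of three. A call has 1 to 10 rows; each row is the pose to reach, as a shift and turn from the pose commanded when the call began, along the tool's axes at that moment; what a row does not reach only later rows make up. A row lasts 1/8 s, in which the tool goes at most 62.5 mm and 10.7 degrees, less where a joint would pass 70% of its speed; a pose out of reach is approached as far as the arm can. Shift and turn numbers lie between -1 and 1, and a call with a number outside is refused. A call with a gripper value outside its range is refused whole. The fingers move at their own pace and stop on an object; "squeeze" is the grip in N (left out, the last holds). Time passes only in rows, so rows that repeat a pose let the fingers close. It gives the time, the measured TCP pose, the force, the opening and the grip force at its end, in the units of the state.
- get_obs(): the state, without advancing time (a new reading comes with each control period).
- imaging.grab_frame(name): name is "side" or "top" or "wrist"; returns (picture, depth): 420x560x3 uint8, blue, green, red; 420x560 float32, mm along the optical axis (not along the pixel's ray), 0 where there is no reading.
- imaging.get_calibration(name): a dict with "intrinsics" (3x3 intrinsics, pixels), "dist_coeffs" ([k1, k2, p1, p2, k3] as OpenCV has them; the pictures are not rectified), "origin" and "attitude" of the camera in the world. Camera axes: x right, y down, z forward; pixel columns grow to the right and rows downward; lengths in mm; the calibration is good to about 2 mm. A picture is of the moment at which its call begins: read the wrist's pose just before it. get_calibration takes no time and is no camera call; for the wrist camera it gives the pose at the moment of the call.
- ticket.finish_job(): hands the job in; it is judged then, once.
Trained networks look in the newest picture that a camera, given by its name, has taken for a name from the list of things; names that differ only in an ending like _2 or _b are one class to them, and where a whole thing is asked for, a point or a joint stands for the part that bears it (a point fixed in the world has none). Each returns a list of dicts, best first, with "p" (0 to 1); they miss things now and then, are a little off and sometimes report something else, mostly with a low value. They report only what shows in the picture. A call takes as long as a camera call. They do not tell look-alikes from the thing itself.
- silhouettes(camera, target): "region" (420x560 bool, what is visible of it) and "box" ([left, top, right, bottom] in pixels, round what is visible of it).
The state is a dict: "time": time; "joint_positions": joint angles; "qd": joint speeds; "joint_efforts": joint torques, N m; "tcp_pos": TCP position; "tool_rot": TCP orientation; "contact_force": force on the tool from outside, world axes, zero at the start; "wrist_torque": the same for the moment, N m; "opening": finger opening in mm; "finger_force": force on a finger pad.
Only numpy, scipy, OpenCV 4.12 (cv2) and the standard library are available. Lean on these libraries where they do the work, as an engineer would, in place of code of your own. Each camera call takes 0.05 s, during which the arm holds its last target. There are 200 camera calls.

## Task

Put the back on the picture frame that lies face down beside the tray of backing boards: pressing lightly from above, slide the top board off the stack, out of the open end of the tray and into the frame, without lifting it and without disturbing the boards below. Tuck its leading edge under the two metal tongues on the frame's far side, let it lie flat and fully home, and only then turn the brass button across it. There is glass under the board, so keep the pressure gentle throughout, and leave everything else on the desk as it is.

Things in the scene. Friction and masses are not known exactly. Their poses are not given: they have to be found in the camera images.
- board_top: the top backing board, light brown smooth hardboard, 120 (x) x 160 (y) x 6 mm, 85 to 145 g; origin at the centre of its underside, upper face 27 mm above the desk. Square on the stack within 2 mm and 0.02 rad. Too wide to grasp. Never press it with more than 25 N, even for an instant (touch it at 5 mm/s; all is hard under it, 1 mm too low is over 10 N), nor lift it over 14 mm.
- press_point (a point): point on board_top's upper face, 15 mm towards its +y from the middle. A closed fingertip pressed here with about 9 N carries the board along without turning it, since the boards slide on one another more easily than under the fingertip. Pressed too lightly the tip slips over the board; two spread fingertips load unevenly and twist it.
- board_2: the uppermost of the three darker brown boards that stay behind, same size and weight as board_top, lying flush under it; origin at the centre of its underside. It must not shift by more than 5 mm.
- board_3: the middle one of the three darker brown boards that stay behind, same size and weight as board_top, lying flush under it; origin at the centre of its underside. It must not shift by more than 5 mm.
- board_4: the lowest of the three darker brown boards that stay behind, same size and weight as board_top, lying flush under it; origin at the centre of its underside. It must not shift by more than 5 mm.
- tray: fixed dark steel tray with the stack of four boards on its 3 mm floor; origin on the desk under the stack's centre. Closed at +y: the back wall, 40 mm high, stands 2 mm behind the stack; side walls 40 mm high, 3 mm beside the boards, reach only 60 mm forward from it, so a board is free of them after sliding 58 mm towards -y. Open at -y, towards the frame.
- tray_mouth (a point): middle of the tray's open end, on its floor, 80 mm from the tray's origin towards -y; the stack ends here too. The frame begins 12 to 29 mm further on.
- frame: fixed wooden picture frame lying face down, its back open upwards; 168 (x) x 206 (y) mm outside, rims 20 mm wide and 18 mm high (3 mm lower than board_top's underside on the stack). Origin on the desk under its centre. The tray lies on its +y side, parallel within 0.015 rad, its origin 195 to 212 mm away and at most 6 mm off sideways.
- recess (a point): centre of the floor of the frame's recess, 10 mm above the desk (paper over the glass). The recess is 128 (x) x 166 (y) mm. A board that is home lies flat on this floor, centred within a few mm, its upper face 16 mm above the desk and 2 mm below the rims.
- entry_rim (a point): middle of the inner upper edge of the frame's +y rim, 83 mm from the centre, 18 mm above the desk. The board slides over this rim, tips forward by itself and sinks under the fingertip by 0.5 to 0.8 mm per 10 mm of travel; when its +y edge has passed the rim that end drops 8 mm into the recess.
- tongues (a point): midway between the inner ends of two fixed steel tongues, 14 mm wide, at x = -32 and +32 mm, that reach 10 mm over the recess from the frame's -y rim; the point is 73 mm from the frame's centre at the height of their undersides, 18.5 mm above the desk. The board fits only when its -y edge has dipped into the recess and slides in under them.
- turn_button (a joint): angle (rad) of the brass turn button on the frame's -x rim, on a vertical pivot; it stays where it is left (about 1.5 N at its end to move). 0: points along the rim to the frame's -y; negative: outwards (starts -0.5 to 0.05); pi/2: to the frame's +x, across the board; stop at 1.65. Bar 12 mm wide, 32 mm long from the pivot, 19 to 23 mm above the desk. Push it round from its outer side.
- button_pivot (a point): point on the button's pivot axis at its upper face, 23 mm above the desk; at x = -74, y = +35 mm in the frame's axes
- button_tip (a point): point on the button's upper face 26 mm from the pivot, near its free end
- masking_tape: bystander: yellow roll of tape lying flat, 90 mm across, 24 mm high, on the left of the desk; origin under its centre
- washi_tape: bystander: small red roll of tape lying flat, 56 mm across, 15 mm high, on the left; origin under its centre
- screwdriver: bystander: red-handled screwdriver, 170 mm, lying on the right; origin under its middle
- eraser: bystander: small blue eraser, 24 x 52 x 14 mm, lying beyond the frame and tray; origin under its centre
Things that resemble listed ones, but are neither listed nor needed, are in the scene too. There is more than one size of the board_top; the one meant has the size given above. There is more than one size of the tray; the job needs the larger.

How it is judged (in metres and radians):
On the way, in this order (a step that is already met when the one before it is completed fails the run):
1. the top board is slid clear of the board below it (y of board_top in the frame of tray below -0.165 m), for 0.05 s.
2. the board lies flat and fully home in the frame, its leading edge under the two tongues (z of board_top in the frame of frame below 0.0125 m and angle between the z axis of board_top and the z axis of frame, either way round below 0.03 rad and horizontal distance between board_top and frame below 0.006 m), for 0.2 s.
3. then the turn button is turned across the board (value of joint turn_button above 1.3 rad), for 0.1 s.
At the end, for the whole second after the job is handed in: the board is flat and home in the frame, under the tongues (underside within 2.5 mm of the recess floor, tilt under 0.03 rad, centre within 6 mm of the frame's), the button is across it (over 1.3 rad), the boards below are within 5 mm of where they lay, and all is at rest (all of step 2 and value of joint turn_button above 1.3 rad and linear speed of board_top below 0.01 m/s and velocity of joint turn_button below 0.1 rad/s and distance of each of board_2, board_3, board_4 from where it was at the start of the episode below 0.005 m); the robot touches nothing.
It fails at once if the top board is pressed with more than 25 N (contact force between the fingers and board_top above 25 N).
It fails at once if a lower board is shifted by more than 5 mm (distance of any of board_2, board_3, board_4 from where it was at the start of the episode above 0.005 m).
It fails at once if the top board is lifted (its centre more than 14 mm above where it lay) (height (world z) of board_top above 0.035 m).
It fails at once if another loose thing on the desk is shifted by more than 15 mm (distance of any of masking_tape, washi_tape, screwdriver, eraser from where it was at the start of the episode above 0.015 m).
It also fails if it takes over 67 s, if anything falls off the work surface, if the arm or the gripper's body presses on something with over 40 N, if the wrist force passes 120 N, or if a joint passes its speed limit or range.

## Working session

There is one attempt and no reset: what is moved stays moved. The work goes in short steps, Python scripts to look and compute and a tool call to move; the robot and the scene stay as the last step left them, time stands still between calls to the robot, and variables do not carry over. Pictures are saved under pics/ and viewed, at most 10 in all, crops included, and the job is handed in when it is done.

Besides the shell and the picture viewer there is one more tool, called as name(argument=value, ...) on one line, values as JSON. apply_moves: Moves the arm, as the interface text tells. Its arguments: {"type":"object","properties":{"targets":{"type":"array","items":{"type":"object","properties":{"fingers":{"type":"number"},"translation":{"type":"array","items":{"type":"number"}},"rotation":{"type":"array","items":{"type":"number"}}}}},"squeeze":{"type":"number"}},"required":["targets"]}

```bash
ls; mkdir -p pics; python3 - <<'E'
from rig import get_obs, imaging, bot
import cv2,numpy as np
o=get_obs()
for k in o: print(k,np.round(o[k],3))
for n in ["top","side"]:
    im,d=imaging.grab_frame(n); cv2.imwrite(f"pics/{n}1.png",im); c=imaging.get_calibration(n)
    for k in c: print(n,k,np.round(c[k],4).tolist())
E
```

```text
pics
time 0.0
joint_positions [ 1.25   0.087  0.175  1.66  -0.     1.571]
qd [-0.001 -0.001 -0.    -0.001 -0.001 -0.002]
joint_efforts [ 7.0000e-03 -5.2038e+01  4.6481e+01  1.6000e-02  0.0000e+00  0.0000e+00]
tcp_pos [173.358 521.709 230.569]
tool_rot [-5.020e-01 -3.101e+00  2.000e-03]
contact_force [0.194 0.117 0.971]
wrist_torque [-0.068  0.019 -0.012]
finger_force 0.0
opening 85.062
top intrinsics [[465.0925, 0.0, 284.859], [0.0, 465.0925, 213.6715], [0.0, 0.0, 1.0]]
top dist_coeffs [-0.126, 0.0, 0.0, 0.0, 0.0]
top origin [454.6468, 55.1157, 1281.8198]
top attitude [-2.2191, 2.1566, -0.058]
side intrinsics [[442.9333, 0.0, 274.8174], [0.0, 442.9333, 207.6522], [0.0, 0.0, 1.0]]
side dist_coeffs [-0.0508, 0.0, 0.0, 0.0, 0.0]
side origin [130.4993, -736.711, 794.2082]
side attitude [-2.2332, 0.5423, -0.2609]
```

View pics/top1.png

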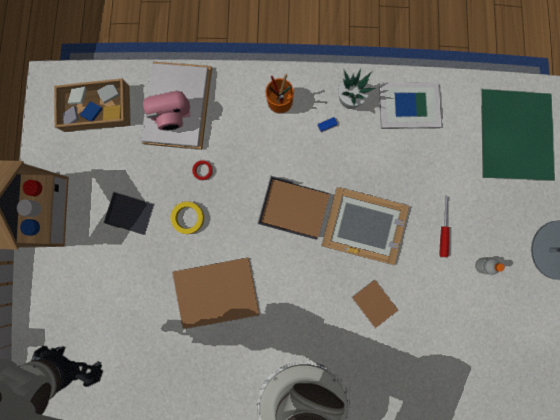

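View pics/side1.png

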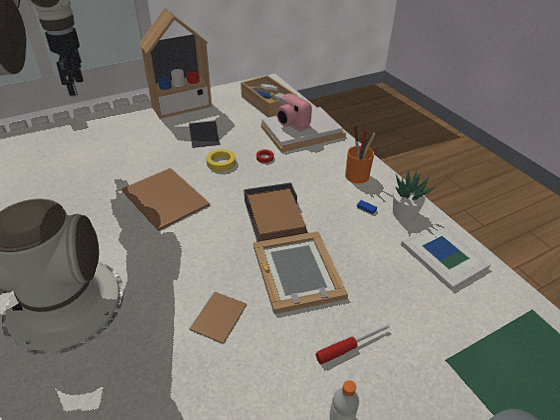

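The top view shows the larger tray with its stack at (296,207) and the frame at (367,225), with tongues on its right and the brass button at (352,250). Look-alikes:
- **Boards:** a large one at (215,292) and a small one at (375,303). Neither is in a tray, and they are the wrong size.
- **Tray:** a small dark one at (128,213).

I'll use the stack at (296,207) because it lies in the larger tray, beside the frame. Next I'll measure it and confirm with a crop.

```bash
cat > h.py <<'E'
import numpy as np,cv2
from scipy.spatial.transform import Rotation as R
from rig import get_obs, imaging, ticket, silhouettes, bot
def toplane(c,px,z):
    px=np.asarray(px,float).reshape(-1,1,2)
    n=cv2.undistortPoints(px,c["intrinsics"],np.array(c["dist_coeffs"])).reshape(-1,2)
    A=R.from_rotvec(np.ravel(c["attitude"])).as_matrix() if np.size(c["attitude"])==3 else np.array(c["attitude"])
    r=np.c_[n,np.ones(len(n))]@A.T; o=np.array(c["origin"])
    return o+r*((z-o[2])/r[:,2])[:,None]
def cloud(c,d):
    v,u=np.mgrid[:d.shape[0],:d.shape[1]]
    n=cv2.undistortPoints(np.c_[u.ravel(),v.ravel()].astype(float).reshape(-1,1,2),c["intrinsics"],np.array(c["dist_coeffs"])).reshape(-1,2)
    A=R.from_rotvec(np.ravel(c["attitude"])).as_matrix()
    return ((np.c_[n,np.ones(len(n))]*d.ravel()[:,None])@A.T+np.array(c["origin"])).reshape(d.shape+(3,))
def project(c,P):
    A=R.from_rotvec(np.ravel(c["attitude"])).as_matrix()
    rv=cv2.Rodrigues(A.T)[0]; t=-A.T@np.array(c["origin"])
    return cv2.projectPoints(np.asarray(P,float).reshape(-1,1,3),rv,t,c["intrinsics"],np.array(c["dist_coeffs"]))[0].reshape(-1,2)
E
python3 - <<'E'
from h import *
im,d=imaging.grab_frame("top"); c=imaging.get_calibration("top"); P=cloud(c,d)
cv2.imwrite("pics/crop1.png",cv2.resize(im[165:335,160:430],None,fx=2.9,fy=2.9,interpolation=cv2.INTER_CUBIC))
for n,z in [("board_top",27),("tray",40),("frame",18),("turn_button",23),("eraser",14),("screwdriver",10)]:
    for s in silhouettes("top",n)[:4]:
        m=s["region"].astype(np.uint8); 
        if m.sum()<5: continue
        k=max(cv2.findContours(m,0,cv2.CHAIN_APPROX_NONE)[0],key=len).reshape(-1,2)
        w=toplane(c,k,z)[:,:2].astype(np.float32); r=cv2.minAreaRect(w)
        print(n,round(s["p"],2),s["box"],np.round(r[0],1),np.round(r[1],1),round(r[2],1),"z",np.round(np.median(P[s["region"]][:,2]),1))
E
```

```text
board_top 0.97 [260.3, 181.3, 329.0, 236.3] [546.5  38.7] [163.1 123.8] 77.3 z 27.6
board_top 0.8 [353.3, 279.8, 398.6, 329.4] [ 293.1 -184.5] [107.7  81.6] 37.4 z 4.9
board_top 0.76 [170.1, 256.8, 256.5, 328.2] [309.6 246.7] [160.9 215. ] 13.9 z 8.7
tray 0.94 [103.4, 191.2, 154.9, 234.0] [517.9 490.7] [121.5  92.2] 74.3 z 2.9
tray 0.58 [259.9, 177.9, 317.3, 239.1] [489.2  73.4] [135.1  28.6] 64.6 z 30.0
eraser 0.54 [320.2, 119.8, 336.2, 130.6] [782.1 -45.7] [25.5 52.9] 26.2 z 14.5
screwdriver 0.88 [434.4, 197.1, 449.7, 257.2] [ 472.6 -379.4] [94.2 25.7] 0.8 z 22.8
screwdriver 0.58 [322.0, 185.4, 407.9, 264.9] [ 505.1 -156. ] [211.  173.9] 76.3 z 13.1
```

View pics/crop1.png

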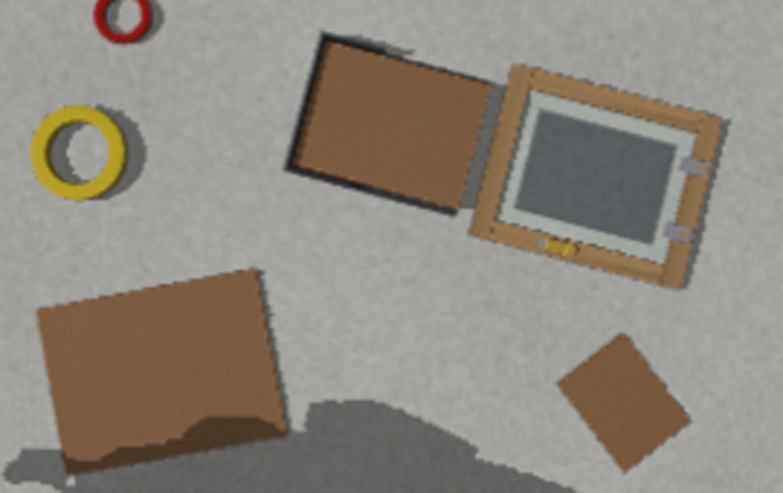

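The crop confirms it: the stack in the larger tray measures 163x124 mm with its top face at z = 27 mm. Next I'll plan a move of the wrist camera over it.

```bash
python3 - <<'E'
from h import *
o=get_obs(); c=imaging.get_calibration("wrist"); T=R.from_rotvec(np.ravel(o["tool_rot"]))
print(np.round(T.as_matrix(),3).tolist())
print("cam off tool",T.inv().apply(np.array(c["origin"])-o["tcp_pos"]), "cam z in tool", T.inv().apply(R.from_rotvec(np.ravel(c["attitude"])).as_matrix().T[2]))
print(c["intrinsics"])
yaw=np.radians(-13.2); G=R.from_matrix(np.c_[[-np.sin(yaw),np.cos(yaw),0],[np.cos(yaw),np.sin(yaw),0],[0,0,-1]])
print("rot",(T.inv()*G).as_rotvec())
for tgt in ([525,-55,300],):
    print(T.inv().apply(np.array(tgt)-o["tcp_pos"]))
E
```

```text
[[-0.949, 0.315, -0.0], [0.315, 0.949, -0.0], [-0.0, -0.0, -1.0]]
cam off tool [  77.3298617    -1.15777386 -142.24297093] cam z in tool [-3.01526978e-01 -7.49786545e-04  9.53457350e-01]
[[303.00285524   0.         275.95407407]
 [  0.         303.00285524 204.1913572 ]
 [  0.           0.           1.        ]]
rot [-6.31770572e-05  7.08082015e-05  1.48039326e+00]
[-515.54257452 -436.65456121  -68.73627637]
```

The manual's scale: turns go in shares of 4 rad. Converting my numbers, 1.48 rad / 4 = 0.37.

apply_moves(targets=[{"fingers": 0,"translation": [-0.06,-0.05,0],"rotation": [0,0,0.04]},{"fingers": 0,"translation": [-0.1,-0.085,0],"rotation": [0,0,0.08]},{"fingers": 0,"translation": [-0.14,-0.12,0],"rotation": [0,0,0.12]},{"fingers": 0,"translation": [-0.185,-0.155,0],"rotation": [0,0,0.16]},{"fingers": 0,"translation": [-0.23,-0.195,0],"rotation": [0,0,0.2]},{"fingers": 0,"translation": [-0.28,-0.235,0],"rotation": [0,0,0.24]},{"fingers": 0,"translation": [-0.33,-0.28,0],"rotation": [0,0,0.28]},{"fingers": 0,"translation": [-0.38,-0.32,0],"rotation": [0,0,0.32]},{"fingers": 0,"translation": [-0.43,-0.365,0],"rotation": [0,0,0.36]},{"fingers": 0,"translation": [-0.475,-0.405,0],"rotation": [0,0,0.37]}])

```text
time: 1.7
tcp_pos: [492.1, -5.4, 231.5]
tool_rot: [2.465, 1.948, 0.001]
contact_force: [2.1, 1.3, 0.1]
opening: -0.2
finger_force: 0.0
```

apply_moves(targets=[{"fingers": 0,"translation": [0,0,0],"rotation": [0,0,0]},{"fingers": 0,"translation": [0,0,0],"rotation": [0,0,0]},{"fingers": 0,"translation": [0,0,0],"rotation": [0,0,0]}])

```text
time: 2.08
tcp_pos: [491.0, -2.3, 231.5]
tool_rot: [2.46, 1.954, 0.0]
contact_force: [0.2, 0.3, 0.2]
opening: -0.1
finger_force: 0.0
```

```bash
python3 - <<'E'
from h import *
o=get_obs(); print(o["time"],o["tcp_pos"],R.from_rotvec(np.ravel(o["tool_rot"])).as_matrix().round(4).tolist(),o["opening"],o["contact_force"])
c=imaging.get_calibration("wrist"); im,d=imaging.grab_frame("wrist"); P=cloud(c,d)
np.savez("w1.npz",im=im,d=d,P=P,**{k:np.array(v) for k,v in c.items()})
cv2.imwrite("pics/w1.png",im)
for n,z in [("board_top",27),("frame",18),("turn_button",23),("tongues",18)]:
    for s in silhouettes("wrist",n)[:4]:
        m=s["region"].astype(np.uint8)
        if m.sum()<5: continue
        k=max(cv2.findContours(m,0,cv2.CHAIN_APPROX_NONE)[0],key=len).reshape(-1,2)
        w=toplane(c,k,z)[:,:2].astype(np.float32); r=cv2.minAreaRect(w)
        print(n,round(s["p"],2),s["box"],np.round(r[0],1),np.round(r[1],1),round(r[2],1),"z",np.round(np.median(P[s["region"]][:,2]),1))
E
```

```text
2.075 [490.97401414  -2.25846869 231.54602306] [[0.2263, 0.9741, 0.0003], [0.9741, -0.2263, 0.0001], [0.0002, 0.0002, -1.0]] -0.11666724085807834 [0.197915   0.27879452 0.2041109 ]
board_top 0.85 [0.2, 3.1, 171.7, 111.0] [329.6 191.4] [153.8 109.2] 12.2 z 7.4
board_top 0.81 [140.2, 286.5, 188.3, 360.2] [ 297.6 -142.6] [75.8 26.6] 32.5 z 3.9
board_top 0.69 [261.4, 52.6, 378.0, 202.1] [545.8  37.4] [159.4 120.3] 77.0 z 26.8
frame 0.63 [246.8, 206.7, 380.1, 344.8] [ 512.1 -116.8] [134.3 168. ] 76.4 z 11.1
tongues 0.63 [249.6, 209.1, 379.9, 347.2] [ 511.3 -117.1] [133.9 168.5] 76.9 z 11.1
```

View pics/w1.png

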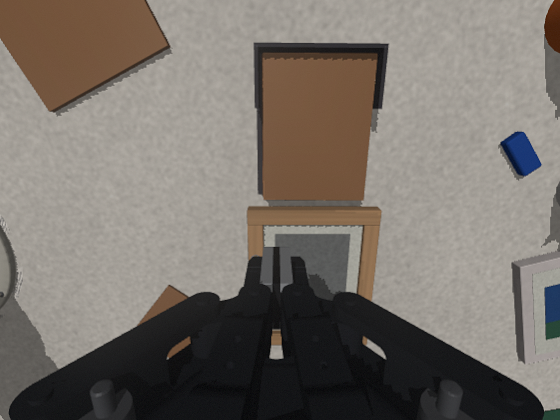

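The board fits at (545.8, 37.4) with yaw -13.0°. The gripper hides the frame, so I'll move the camera along -y.

apply_moves(targets=[{"fingers": 0,"translation": [-0.05,0.005,0],"rotation": [0,0,0]},{"fingers": 0,"translation": [-0.1,0.01,0],"rotation": [0,0,0]},{"fingers": 0,"translation": [-0.15,0.015,0],"rotation": [0,0,0]},{"fingers": 0,"translation": [-0.19,0.02,0],"rotation": [0,0,0]},{"fingers": 0,"translation": [-0.19,0.02,0],"rotation": [0,0,0]},{"fingers": 0,"translation": [-0.19,0.02,0],"rotation": [0,0,0]},{"fingers": 0,"translation": [-0.19,0.02,0],"rotation": [0,0,0]}])

```text
time: 3.2
tcp_pos: [467.7, -191.9, 231.4]
tool_rot: [2.46, 1.954, 0.0]
contact_force: [-0.2, -0.0, -0.1]
opening: 0.1
finger_force: 0.0
```

```bash
python3 - <<'E'
from h import *
o=get_obs(); print(o["time"],o["tcp_pos"],o["contact_force"])
c=imaging.get_calibration("wrist"); im,d=imaging.grab_frame("wrist"); P=cloud(c,d)
np.savez("w2.npz",im=im,d=d,P=P,**{k:np.array(v) for k,v in c.items()})
cv2.imwrite("pics/w2.png",cv2.resize(im[20:280,150:480],None,fx=2.3,fy=2.3,interpolation=cv2.INTER_CUBIC))
for n,z in [("board_top",27),("frame",18),("turn_button",23),("button_tip",23)]:
    for s in silhouettes("wrist",n)[:4]:
        m=s["region"].astype(np.uint8)
        if m.sum()<5: continue
        k=max(cv2.findContours(m,0,cv2.CHAIN_APPROX_NONE)[0],key=len).reshape(-1,2)
        w=toplane(c,k,z)[:,:2].astype(np.float32); r=cv2.minAreaRect(w)
        print(n,round(s["p"],2),s["box"],np.round(r[0],1),np.round(r[1],1),round(r[2],1),"z",np.round(np.median(P[s["region"]][:,2]),1))
E
```

```text
3.2 [ 467.70921254 -191.86641322  231.40382492] [-0.22214981 -0.00068274 -0.0910505 ]
board_top 0.9 [240.1, 0.0, 361.5, 23.0] [529.2 -32.6] [ 18.3 119.5] 76.9 z 26.6
board_top 0.57 [97.4, 147.8, 192.3, 249.4] [ 303.3 -184.2] [101.1  75. ] 38.5 z 3.7
frame 0.74 [223.5, 37.9, 379.0, 223.4] [ 502.8 -156.2] [205.6 167.5] 76.9 z 10.8
turn_button 0.87 [228.6, 101.1, 240.8, 138.9] [ 436.5 -118.6] [36.5 13.4] 74.9 z 22.8
turn_button 0.71 [239.5, 0.0, 361.3, 18.4] [529.6 -32.1] [ 19.4 120.8] 76.9 z 26.6
button_tip 0.81 [229.4, 99.9, 238.3, 134.8] [ 436.7 -117.6] [36.6 12.2] 78.5 z 22.8
```

View pics/w2.png

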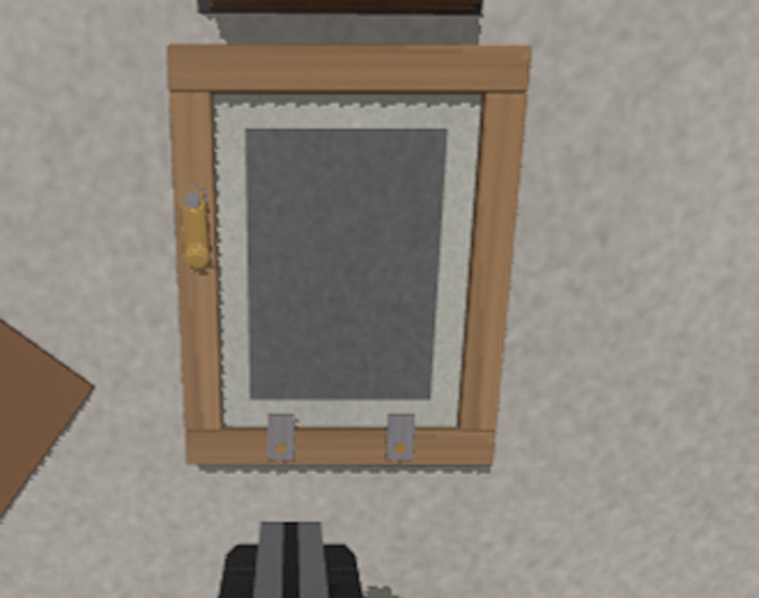

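The frame's centre is (503, -156) with yaw -13.1°, and the button angle is about 0. In frame axes the board centre sits at (-2, +198). Next I'll go above the press point at (549, 52).

apply_moves(targets=[{"fingers": 0,"translation": [0.045,0.004,0],"rotation": [0,0,0]},{"fingers": 0,"translation": [0.095,0.009,0],"rotation": [0,0,0]},{"fingers": 0,"translation": [0.145,0.014,0.02],"rotation": [0,0,0]},{"fingers": 0,"translation": [0.195,0.019,0.05],"rotation": [0,0,0]},{"fingers": 0,"translation": [0.24,0.023,0.085],"rotation": [0,0,0]},{"fingers": 0,"translation": [0.256,0.024,0.12],"rotation": [0,0,0]},{"fingers": 0,"translation": [0.256,0.024,0.15],"rotation": [0,0,0]},{"fingers": 0,"translation": [0.256,0.024,0.17],"rotation": [0,0,0]},{"fingers": 0,"translation": [0.256,0.024,0.18],"rotation": [0,0,0]},{"fingers": 0,"translation": [0.256,0.024,0.18],"rotation": [0,0,0]}])

```text
time: 4.7
tcp_pos: [549.0, 51.0, 51.1]
tool_rot: [-2.461, -1.952, 0.001]
contact_force: [-0.6, 0.5, 0.2]
opening: -0.0
finger_force: 0.0
```

apply_moves(targets=[{"fingers": 0,"translation": [0,0,0.006],"rotation": [0,0,0]},{"fingers": 0,"translation": [0,0,0.012],"rotation": [0,0,0]},{"fingers": 0,"translation": [0,0,0.016],"rotation": [0,0,0]},{"fingers": 0,"translation": [0,0,0.018],"rotation": [0,0,0]},{"fingers": 0,"translation": [0,0,0.018],"rotation": [0,0,0]},{"fingers": 0,"translation": [0,0,0.018],"rotation": [0,0,0]}])

```text
time: 5.45
tcp_pos: [549.3, 51.0, 33.4]
tool_rot: [2.462, 1.952, 0.0]
contact_force: [0.3, -0.1, 0.4]
opening: -0.1
finger_force: 0.0
```

apply_moves(targets=[{"fingers": 0,"translation": [0,0,0.0006],"rotation": [0,0,0]},{"fingers": 0,"translation": [0,0,0.0012],"rotation": [0,0,0]},{"fingers": 0,"translation": [0,0,0.0018],"rotation": [0,0,0]},{"fingers": 0,"translation": [0,0,0.0024],"rotation": [0,0,0]},{"fingers": 0,"translation": [0,0,0.003],"rotation": [0,0,0]},{"fingers": 0,"translation": [0,0,0.0036],"rotation": [0,0,0]},{"fingers": 0,"translation": [0,0,0.0042],"rotation": [0,0,0]},{"fingers": 0,"translation": [0,0,0.0048],"rotation": [0,0,0]},{"fingers": 0,"translation": [0,0,0.0052],"rotation": [0,0,0]},{"fingers": 0,"translation": [0,0,0.0055],"rotation": [0,0,0]}])

```text
time: 6.7
tcp_pos: [549.2, 50.9, 27.7]
tool_rot: [2.462, 1.952, -0.0]
contact_force: [-0.2, 0.8, -0.2]
opening: 0.2
finger_force: 0.0
```

apply_moves(targets=[{"fingers": 0,"translation": [0,0,0.0003],"rotation": [0,0,0]},{"fingers": 0,"translation": [0,0,0.0006],"rotation": [0,0,0]},{"fingers": 0,"translation": [0,0,0.0008],"rotation": [0,0,0]},{"fingers": 0,"translation": [0,0,0.0008],"rotation": [0,0,0]}])

```text
time: 7.2
tcp_pos: [549.3, 50.9, 27.1]
tool_rot: [2.462, 1.952, 0.0]
contact_force: [0.6, -0.2, 2.1]
opening: 0.1
finger_force: 0.6
```

Contact. I'll press on in small steps.

apply_moves(targets=[{"fingers": 0,"translation": [0,0,0.0002],"rotation": [0,0,0]},{"fingers": 0,"translation": [0,0,0.0004],"rotation": [0,0,0]},{"fingers": 0,"translation": [0,0,0.0004],"rotation": [0,0,0]},{"fingers": 0,"translation": [0,0,0.0004],"rotation": [0,0,0]}])

```text
time: 7.7
tcp_pos: [549.3, 50.9, 27.1]
tool_rot: [2.461, 1.952, 0.001]
contact_force: [-1.7, -0.9, 5.6]
opening: -0.0
finger_force: 2.8
```

apply_moves(targets=[{"fingers": 0,"translation": [0,0,0.0002],"rotation": [0,0,0]},{"fingers": 0,"translation": [0,0,0.0004],"rotation": [0,0,0]},{"fingers": 0,"translation": [0,0,0.0004],"rotation": [0,0,0]},{"fingers": 0,"translation": [-0.001,0,0.0004],"rotation": [0,0,0]},{"fingers": 0,"translation": [-0.003,0,0.0004],"rotation": [0,0,0]},{"fingers": 0,"translation": [-0.005,0,0.0004],"rotation": [0,0,0]},{"fingers": 0,"translation": [-0.007,0,0.0004],"rotation": [0,0,0]},{"fingers": 0,"translation": [-0.009,0,0.0004],"rotation": [0,0,0]},{"fingers": 0,"translation": [-0.011,0,0.0004],"rotation": [0,0,0]}])

```text
time: 8.82
tcp_pos: [547.6, 40.7, 27.1]
tool_rot: [2.461, 1.952, 0.004]
contact_force: [-0.2, 2.4, 5.6]
opening: -0.0
finger_force: 2.8
```

apply_moves(targets=[{"fingers": 0,"translation": [0,0,0.0002],"rotation": [0,0,0]},{"fingers": 0,"translation": [0,0,0.0004],"rotation": [0,0,0]},{"fingers": 0,"translation": [-0.001,0,0.0004],"rotation": [0,0,0]},{"fingers": 0,"translation": [-0.003,0,0.0004],"rotation": [0,0,0]},{"fingers": 0,"translation": [-0.005,0,0.0004],"rotation": [0,0,0]},{"fingers": 0,"translation": [-0.007,0,0.0004],"rotation": [0,0,0]},{"fingers": 0,"translation": [-0.009,0,0.0004],"rotation": [0,0,0]}])

```text
time: 9.7
tcp_pos: [545.8, 32.1, 27.0]
tool_rot: [2.461, 1.952, 0.005]
contact_force: [1.4, 3.5, 8.4]
opening: -0.0
finger_force: 3.9
```

```bash
cat > look.py <<'E'
from h import *
import sys
F=np.array([503,-156.2]);X=np.array([.974,-.2267]);Y=np.array([.2267,.974])
def look(name="top"):
    o=get_obs(); t=np.array(o["tcp_pos"]); print("tcp frame",(t[:2]-F)@X,(t[:2]-F)@Y,t[2],o["contact_force"],o["time"])
    c=imaging.get_calibration(name); im,d=imaging.grab_frame(name); P=cloud(c,d)
    z=27
    for s in silhouettes(name,"board_top")[:5]:
        m=s["region"].astype(np.uint8)
        if m.sum()<50: continue
        k=max(cv2.findContours(m,0,cv2.CHAIN_APPROX_NONE)[0],key=len).reshape(-1,2)
        w=toplane(c,k,z)[:,:2].astype(np.float32); w=np.c_[(w-F)@X,(w-F)@Y].astype(np.float32); r=cv2.minAreaRect(w)
        q=P[s["region"]]; 
        if abs(r[0][0])<60 and r[0][1]<230: print(name,round(s["p"],2),"centre",np.round(r[0],1),np.round(r[1],1),round(r[2],1),"y",np.percentile(w[:,1],[1,99]).round(1),"x",np.percentile(w[:,0],[1,99]).round(1),"z",np.median(q[:,2]).round(1))
    return im,d,P,c
if __name__=="__main__":
    for n in sys.argv[1:]: cv2.imwrite(f"pics/{n}_{int(get_obs()['time']*100)}.png",look(n)[0])
E
python3 look.py wrist top side
```

```text
tcp frame -0.9823631792143033 193.10829902499165 27.04696041879291 [1.39000319 3.4850733  8.39032782] 9.7
wrist 0.6 centre [-1.000e-01  2.119e+02] [ 96.  119.3] 89.7 y [165.8 259.9] x [-59.8  59.6] z 26.7
tcp frame -0.9778399723670574 192.92350933982513 27.05912622599747 [0.84177698 2.2443513  7.53935018] 9.8
tcp frame -0.9928590901392482 192.89803130610733 27.050060862112073 [0.12794834 2.70243203 8.24461691] 9.9
side 0.75 centre [ -2.  177.9] [165.  123.3] 89.2 y [ 95.5 260.1] x [-62.6  59.3] z 28.3
```

The board is following the tip: it has moved about 20 mm at about 8 N. I'll carry on sliding.

apply_moves(targets=[{"fingers": 0,"translation": [-0.002,0,0],"rotation": [0,0,0]},{"fingers": 0,"translation": [-0.004,0,0.0001],"rotation": [0,0,0]},{"fingers": 0,"translation": [-0.007,0,0.0001],"rotation": [0,0,0]},{"fingers": 0,"translation": [-0.01,0,0.0001],"rotation": [0,0,0]},{"fingers": 0,"translation": [-0.013,0,0.0001],"rotation": [0,0,0]},{"fingers": 0,"translation": [-0.016,0,0.0001],"rotation": [0,0,0]},{"fingers": 0,"translation": [-0.019,0,0.0001],"rotation": [0,0,0]},{"fingers": 0,"translation": [-0.022,0,0.0001],"rotation": [0,0,0]},{"fingers": 0,"translation": [-0.024,0,0.0001],"rotation": [0,0,0]},{"fingers": 0,"translation": [-0.025,0,0.0001],"rotation": [0,0,0]}])

```text
time: 11.25
tcp_pos: [540.2, 7.7, 27.1]
tool_rot: [2.461, 1.952, 0.005]
contact_force: [0.1, 4.0, 9.2]
opening: -0.0
finger_force: 4.2
```

apply_moves(targets=[{"fingers": 0,"translation": [-0.002,0,0],"rotation": [0,0,0]},{"fingers": 0,"translation": [-0.004,0,0],"rotation": [0,0,0]},{"fingers": 0,"translation": [-0.007,0,0],"rotation": [0,0,0]},{"fingers": 0,"translation": [-0.01,0,0],"rotation": [0,0,0]},{"fingers": 0,"translation": [-0.013,0,0],"rotation": [0,0,0]},{"fingers": 0,"translation": [-0.016,0,0],"rotation": [0,0,0]},{"fingers": 0,"translation": [-0.019,0,0],"rotation": [0,0,0]},{"fingers": 0,"translation": [-0.022,0,0],"rotation": [0,0,0]},{"fingers": 0,"translation": [-0.024,0,0],"rotation": [0,0,0]},{"fingers": 0,"translation": [-0.025,0,0],"rotation": [0,0,0]}])

```text
time: 12.5
tcp_pos: [534.5, -16.7, 27.0]
tool_rot: [2.46, 1.952, 0.005]
contact_force: [0.7, 4.0, 8.2]
opening: -0.2
finger_force: 4.2
```

```bash
python3 look.py wrist side
```

```text
tcp frame -0.9294594380914489 143.01344443580405 27.03935276805296 [0.69310183 3.98316176 8.21828644] 12.5
wrist 0.84 centre [-1.000e-01  1.621e+02] [ 95.5 119.3] 89.8 y [115.8 209.9] x [-59.7  59.5] z 26.7
tcp frame -0.9165012181129484 142.9204328081778 27.04238476621592 [0.22707143 2.26601451 8.42141993] 12.6
side 0.8 centre [ -1.9 128.5] [165.3 123.3] 89.3 y [ 45.7 211. ] x [-63.4  59. ] z 28.3
```

apply_moves(targets=[{"fingers": 0,"translation": [-0.002,0,0],"rotation": [0,0,0]},{"fingers": 0,"translation": [-0.004,0,0],"rotation": [0,0,0]},{"fingers": 0,"translation": [-0.007,0,0],"rotation": [0,0,0]},{"fingers": 0,"translation": [-0.01,0,0],"rotation": [0,0,0]},{"fingers": 0,"translation": [-0.013,0,0],"rotation": [0,0,0]},{"fingers": 0,"translation": [-0.015,0,0],"rotation": [0,0,0]},{"fingers": 0,"translation": [-0.017,0,0],"rotation": [0,0,0]},{"fingers": 0,"translation": [-0.019,0,0],"rotation": [0,0,0]},{"fingers": 0,"translation": [-0.02,0,0],"rotation": [0,0,0]},{"fingers": 0,"translation": [-0.02,0,0],"rotation": [0,0,0]}])

```text
time: 13.95
tcp_pos: [529.9, -36.3, 27.0]
tool_rot: [2.46, 1.952, 0.005]
contact_force: [0.9, 2.1, 8.3]
opening: -0.3
finger_force: 4.3
```

apply_moves(targets=[{"fingers": 0,"translation": [-0.001,0,0],"rotation": [0,0,0]},{"fingers": 0,"translation": [-0.0025,0,0.0001],"rotation": [0,0,0]},{"fingers": 0,"translation": [-0.004,0,0.0002],"rotation": [0,0,0]},{"fingers": 0,"translation": [-0.0055,0,0.0003],"rotation": [0,0,0]},{"fingers": 0,"translation": [-0.007,0,0.0004],"rotation": [0,0,0]},{"fingers": 0,"translation": [-0.008,0,0.0005],"rotation": [0,0,0]}])

```text
time: 14.7
tcp_pos: [528.4, -44.0, 26.9]
tool_rot: [2.46, 1.951, 0.006]
contact_force: [1.0, 3.2, 10.9]
opening: -0.0
finger_force: 5.2
```

apply_moves(targets=[{"fingers": 0,"translation": [-0.001,0,0],"rotation": [0,0,0]},{"fingers": 0,"translation": [-0.0025,0,0],"rotation": [0,0,0]},{"fingers": 0,"translation": [-0.004,0,0.0001],"rotation": [0,0,0]},{"fingers": 0,"translation": [-0.0055,0,0.0002],"rotation": [0,0,0]},{"fingers": 0,"translation": [-0.007,0,0.0003],"rotation": [0,0,0]},{"fingers": 0,"translation": [-0.0085,0,0.0004],"rotation": [0,0,0]},{"fingers": 0,"translation": [-0.01,0,0.0004],"rotation": [0,0,0]}])

```text
time: 15.58
tcp_pos: [525.8, -53.9, 26.1]
tool_rot: [2.46, 1.951, 0.005]
contact_force: [0.8, 2.7, 8.7]
opening: -0.1
finger_force: 3.9
```

apply_moves(targets=[{"fingers": 0,"translation": [-0.001,0,0.0001],"rotation": [0,0,0]},{"fingers": 0,"translation": [-0.0025,0,0.0002],"rotation": [0,0,0]},{"fingers": 0,"translation": [-0.004,0,0.0003],"rotation": [0,0,0]},{"fingers": 0,"translation": [-0.0055,0,0.0004],"rotation": [0,0,0]},{"fingers": 0,"translation": [-0.007,0,0.0005],"rotation": [0,0,0]},{"fingers": 0,"translation": [-0.0085,0,0.0006],"rotation": [0,0,0]},{"fingers": 0,"translation": [-0.01,0,0.0007],"rotation": [0,0,0]},{"fingers": 0,"translation": [-0.012,0,0.0008],"rotation": [0,0,0]}])

```text
time: 16.58
tcp_pos: [522.9, -65.6, 25.1]
tool_rot: [2.46, 1.952, 0.004]
contact_force: [0.4, 3.2, 6.9]
opening: 0.0
finger_force: 3.6
```

```bash
python3 look.py wrist side
```

```text
tcp frame -1.1093077546412147 92.76493880971618 25.134973826944336 [0.40522766 3.20437734 6.92324589] 16.575
wrist 0.62 centre [ -0.3 113.1] [ 93.1 121.3] 90.0 y [ 67.8 159.7] x [-60.6  60.1] z 27.1
tcp frame -1.114955454171632 92.62328119836528 25.132096589003034 [0.2203837 1.3598982 7.3705119] 16.675
side 0.94 centre [-2.8 74. ] [172.8 121.6] 89.7 y [-12.  159.5] x [-63.4  57.7] z 23.0
```

apply_moves(targets=[{"fingers": 0,"translation": [-0.001,0,0.0003],"rotation": [0,0,0]},{"fingers": 0,"translation": [-0.0025,0,0.0004],"rotation": [0,0,0]},{"fingers": 0,"translation": [-0.004,0,0.0005],"rotation": [0,0,0]},{"fingers": 0,"translation": [-0.0055,0,0.0006],"rotation": [0,0,0]},{"fingers": 0,"translation": [-0.007,0,0.0007],"rotation": [0,0,0]},{"fingers": 0,"translation": [-0.0085,0,0.0008],"rotation": [0,0,0]},{"fingers": 0,"translation": [-0.01,0,0.0009],"rotation": [0,0,0]},{"fingers": 0,"translation": [-0.012,0,0.001],"rotation": [0,0,0]}])

```text
time: 17.77
tcp_pos: [520.2, -77.3, 24.2]
tool_rot: [2.46, 1.952, 0.004]
contact_force: [0.6, 2.1, 8.4]
opening: -0.2
finger_force: 3.6
```

apply_moves(targets=[{"fingers": 0,"translation": [-0.001,0,0.0002],"rotation": [0,0,0]},{"fingers": 0,"translation": [-0.0025,0,0.0003],"rotation": [0,0,0]},{"fingers": 0,"translation": [-0.004,0,0.0004],"rotation": [0,0,0]},{"fingers": 0,"translation": [-0.0055,0,0.0005],"rotation": [0,0,0]},{"fingers": 0,"translation": [-0.007,0,0.0006],"rotation": [0,0,0]},{"fingers": 0,"translation": [-0.0085,0,0.0007],"rotation": [0,0,0]},{"fingers": 0,"translation": [-0.01,0,0.0008],"rotation": [0,0,0]},{"fingers": 0,"translation": [-0.012,0,0.0009],"rotation": [0,0,0]}])

```text
time: 18.77
tcp_pos: [517.6, -88.9, 23.4]
tool_rot: [2.46, 1.952, 0.004]
contact_force: [1.4, 2.9, 8.3]
opening: -0.4
finger_force: 4.2
```

apply_moves(targets=[{"fingers": 0,"translation": [-0.001,0,0.0001],"rotation": [0,0,0]},{"fingers": 0,"translation": [-0.0025,0,0.0002],"rotation": [0,0,0]},{"fingers": 0,"translation": [-0.004,0,0.0003],"rotation": [0,0,0]},{"fingers": 0,"translation": [-0.0055,0,0.0004],"rotation": [0,0,0]},{"fingers": 0,"translation": [-0.007,0,0.0005],"rotation": [0,0,0]},{"fingers": 0,"translation": [-0.0085,0,0.0006],"rotation": [0,0,0]},{"fingers": 0,"translation": [-0.01,0,0.0007],"rotation": [0,0,0]},{"fingers": 0,"translation": [-0.012,0,0.0008],"rotation": [0,0,0]}])

```text
time: 19.77
tcp_pos: [515.1, -100.6, 22.8]
tool_rot: [2.46, 1.952, 0.005]
contact_force: [1.2, 4.3, 9.8]
opening: -0.1
finger_force: 4.8
```

```bash
python3 look.py wrist side top; python3 - <<'E'
import cv2,glob
f=sorted(glob.glob("pics/side_*.png"))[-1]; im=cv2.imread(f)
cv2.imwrite("pics/sv.png",cv2.resize(im[170:330,220:370],None,fx=4,fy=4,interpolation=cv2.INTER_CUBIC)[:600])
E
```

```text
tcp frame -0.8685790653677561 56.92673718879159 22.813263163070072 [1.16304278 4.31056164 9.84503178] 19.775
wrist 0.93 centre [-0.1 77.9] [ 92.2 118.6] 90.0 y [ 33. 124.] x [-59.1  59.1] z 24.5
tcp frame -0.8871221431737712 56.748360429170994 22.779351557730354 [1.28487156 2.15864578 8.4521946 ] 19.875
side 0.79 centre [-4.1 37.8] [171.3 120.6] 88.9 y [-47.8 123.2] x [-64.7  56.2] z 21.2
tcp frame -0.8865946812485301 56.74790450337041 22.80298766164219 [0.5666007  2.0961639  9.78483667] 19.975
top 0.78 centre [ 0.2 95.5] [122.1  62.6] 2.2 y [ 62.9 125. ] x [-60.   61.2] z 26.0
```

View pics/sv.png

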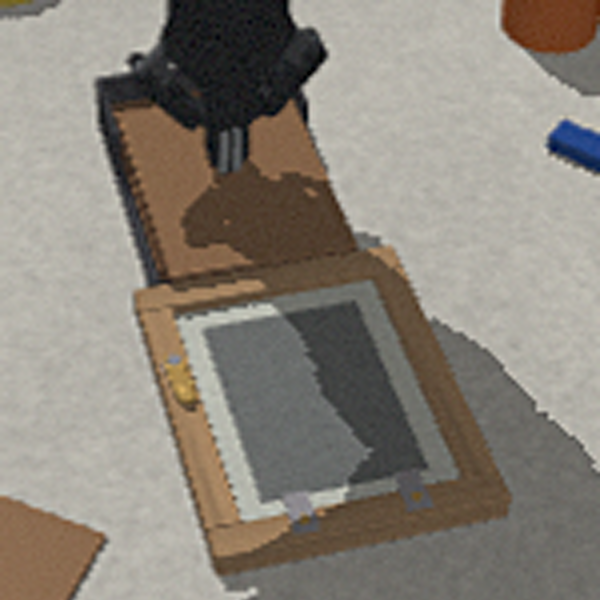

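That crop was an earlier frame (t = 9.8 s), showing the board still leaving the tray over the rim. The current numbers show the board centred in x, its centre at y of about 43, and not turned. I'll continue.

apply_moves(targets=[{"fingers": 0,"translation": [-0.001,0,0],"rotation": [0,0,0]},{"fingers": 0,"translation": [-0.0025,0,0.0001],"rotation": [0,0,0]},{"fingers": 0,"translation": [-0.004,0,0.0002],"rotation": [0,0,0]},{"fingers": 0,"translation": [-0.0055,0,0.0003],"rotation": [0,0,0]},{"fingers": 0,"translation": [-0.007,0,0.0003],"rotation": [0,0,0]},{"fingers": 0,"translation": [-0.0085,0,0.0004],"rotation": [0,0,0]},{"fingers": 0,"translation": [-0.01,0,0.0005],"rotation": [0,0,0]},{"fingers": 0,"translation": [-0.012,0,0.0006],"rotation": [0,0,0]}])

```text
time: 21.08
tcp_pos: [512.0, -112.3, 21.9]
tool_rot: [2.46, 1.952, 0.004]
contact_force: [-0.1, 3.2, 7.8]
opening: 0.1
finger_force: 3.9
```

apply_moves(targets=[{"fingers": 0,"translation": [-0.001,0,0.0002],"rotation": [0,0,0]},{"fingers": 0,"translation": [-0.0025,0,0.0003],"rotation": [0,0,0]},{"fingers": 0,"translation": [-0.004,0,0.0004],"rotation": [0,0,0]},{"fingers": 0,"translation": [-0.0055,0,0.0005],"rotation": [0,0,0]},{"fingers": 0,"translation": [-0.007,0,0.0006],"rotation": [0,0,0]},{"fingers": 0,"translation": [-0.0085,0,0.0006],"rotation": [0,0,0]},{"fingers": 0,"translation": [-0.01,0,0.0007],"rotation": [0,0,0]},{"fingers": 0,"translation": [-0.012,0,0.0008],"rotation": [0,0,0]}])

```text
time: 22.08
tcp_pos: [509.5, -124.0, 21.3]
tool_rot: [2.46, 1.952, 0.005]
contact_force: [0.4, 3.8, 9.5]
opening: 0.1
finger_force: 4.7
```

```bash
python3 look.py wrist side
```

```text
tcp frame -0.9601888676887125 32.85744798229926 21.317310215022104 [0.39794008 3.83795896 9.47579718] 22.075
wrist 0.73 centre [-0.8 54.4] [ 92.9 117.5] 89.5 y [  9.4 100.9] x [-58.9  58.1] z 22.6
tcp frame -0.9576898701702659 32.64950798567434 21.329793605712844 [1.23808087 2.47271425 9.49057807] 22.175
side 0.72 centre [-3.8 12.9] [168.3 120.7] 88.7 y [-70.6  97. ] x [-64.6  55.9] z 20.3
```

apply_moves(targets=[{"fingers": 0,"translation": [-0.001,0,0],"rotation": [0,0,0]},{"fingers": 0,"translation": [-0.0025,0,0.0001],"rotation": [0,0,0]},{"fingers": 0,"translation": [-0.004,0,0.0002],"rotation": [0,0,0]},{"fingers": 0,"translation": [-0.0055,0,0.0003],"rotation": [0,0,0]},{"fingers": 0,"translation": [-0.007,0,0.0004],"rotation": [0,0,0]},{"fingers": 0,"translation": [-0.0085,0,0.0005],"rotation": [0,0,0]},{"fingers": 0,"translation": [-0.01,0,0.0006],"rotation": [0,0,0]},{"fingers": 0,"translation": [-0.012,0,0.0006],"rotation": [0,0,0]}])

```text
time: 23.28
tcp_pos: [506.9, -135.7, 20.9]
tool_rot: [2.46, 1.951, 0.005]
contact_force: [0.1, 3.6, 10.8]
opening: 0.3
finger_force: 5.0
```

apply_moves(targets=[{"fingers": 0,"translation": [-0.001,0,0.0001],"rotation": [0,0,0]},{"fingers": 0,"translation": [-0.002,0,0.0002],"rotation": [0,0,0]},{"fingers": 0,"translation": [-0.003,0,0.0002],"rotation": [0,0,0]},{"fingers": 0,"translation": [-0.004,0,0.0002],"rotation": [0,0,0]},{"fingers": 0,"translation": [-0.004,0,0.0002],"rotation": [0,0,0]}])

```text
time: 23.9
tcp_pos: [506.1, -139.7, 20.7]
tool_rot: [2.46, 1.951, 0.005]
contact_force: [0.7, 3.5, 11.1]
opening: -0.0
finger_force: 5.3
```

```bash
python3 look.py wrist side
```

```text
tcp frame -0.7737379195833736 16.79136904422754 20.744255990742897 [ 0.68118731  3.47666977 11.13420949] 23.9
wrist 0.91 centre [-0.8 39.2] [ 92.9 117.2] 89.1 y [-6.3 84.8] x [-58.6  58. ] z 21.8
tcp frame -0.7902176168745498 16.78381331799135 20.746574605859934 [ 0.63101384  2.76644863 10.62622862] 24.0
side 0.88 centre [-4.2 -2.7] [168.7 120.8] 89.6 y [-86.6  80.9] x [-64.6  56.1] z 20.1
```

apply_moves(targets=[{"fingers": 0,"translation": [-0.0008,0,0],"rotation": [0,0,0]},{"fingers": 0,"translation": [-0.0016,0,0],"rotation": [0,0,0]},{"fingers": 0,"translation": [-0.0024,0,0],"rotation": [0,0,0]},{"fingers": 0,"translation": [-0.003,0,0],"rotation": [0,0,0]},{"fingers": 0,"translation": [-0.003,0,0],"rotation": [0,0,0]}])

```text
time: 24.72
tcp_pos: [503.7, -142.8, 18.9]
tool_rot: [-2.462, -1.952, 0.0]
contact_force: [0.4, 0.1, -0.2]
opening: 0.2
finger_force: 0.0
```

The board dropped. Checking its pose.

```bash
sed -i 's/^    z=27/    z=16/' look.py; python3 - <<'E'
from look import *
im,d,P,c=look("wrist"); cv2.imwrite("pics/w3.png",cv2.resize(im[0:300,130:480],None,fx=2,fy=2,interpolation=cv2.INTER_CUBIC))
m=(np.abs((P[...,:2]-F)@X)<50)&(np.abs((P[...,:2]-F)@Y-45)<30)&(P[...,2]<30)&(P[...,2]>5)
Q=P[m]; A=np.c_[(Q[:,:2]-F)@X,(Q[:,:2]-F)@Y,np.ones(len(Q))]; print(np.linalg.lstsq(A,Q[:,2],rcond=None)[0],len(Q),np.median(Q[:,2]))
look("side");look("top")
E
```

```text
tcp frame -2.3269766354750194 13.192345416104681 18.916488548710177 [ 0.44605702  0.12754494 -0.17327509] 24.725
wrist 0.86 centre [ 0.  32.6] [100.6 119.7] 89.9 y [-16.4  83. ] x [-59.6  59.7] z 15.7
[ 3.10779569e-04 -1.31422824e-02  1.64816791e+01] 22984 15.737879851572856
tcp frame -2.241635973540472 13.21478270055448 18.989358271220475 [ 1.55364066 -0.2269673  -0.0958526 ] 24.825
side 0.67 centre [-2.4  1.5] [124.2 167.1] 0.3 y [-81.7  83.6] x [-64.4  59.6] z 17.3
tcp frame -2.202238595549372 13.260489812655068 19.06026379904249 [-0.47392844 -0.49401416 -0.01971438] 24.925
top 0.68 centre [ 1.8 49.4] [122.7  71.2] 0.5 y [14.  85.2] x [-59.2  62.3] z 16.8
```

View pics/w3.png

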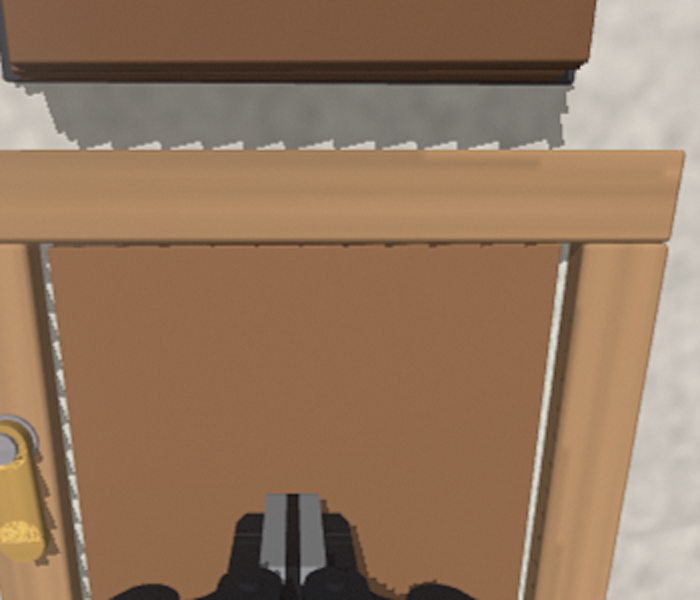

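The board lies flat (z ≈ 16 mm), centred in x, with y ≈ +3 mm, so its front edge is under the tongues. Next I'll lift off and go to the outer side of the button at frame (-108, 12).

apply_moves(targets=[{"fingers": 0,"translation": [0,0,-0.01],"rotation": [0,0,0]},{"fingers": 0,"translation": [0,0,-0.03],"rotation": [0,0,0]},{"fingers": 0,"translation": [0,-0.03,-0.04],"rotation": [0,0,0]},{"fingers": 0,"translation": [-0.001,-0.07,-0.04],"rotation": [0,0,0]},{"fingers": 0,"translation": [-0.001,-0.1,-0.04],"rotation": [0,0,0]},{"fingers": 0,"translation": [-0.001,-0.106,-0.03],"rotation": [0,0,0]},{"fingers": 0,"translation": [-0.001,-0.106,-0.015],"rotation": [0,0,0]},{"fingers": 0,"translation": [-0.001,-0.106,-0.005],"rotation": [0,0,0]},{"fingers": 0,"translation": [-0.001,-0.106,-0.0015],"rotation": [0,0,0]},{"fingers": 0,"translation": [-0.001,-0.106,-0.0015],"rotation": [0,0,0]}])

```text
time: 26.28
tcp_pos: [400.5, -119.6, 20.2]
tool_rot: [-2.461, -1.951, 0.001]
contact_force: [0.1, 0.2, -0.3]
opening: 0.1
finger_force: 0.0
```

```bash
python3 - <<'E'
from look import *
im,d,P,c=look("wrist"); cv2.imwrite("pics/w4.png",cv2.resize(im[100:400,130:530],None,fx=2,fy=2,interpolation=cv2.INTER_CUBIC))
E
```

```text
tcp frame -108.1233414596465 12.407351303303635 20.177421833464788 [ 0.13069882  0.24787658 -0.29540592] 26.275
wrist 0.6 centre [-1.2  3.8] [121.6 159.3] 0.5 y [-75.3  83. ] x [-62.2  60. ] z 15.8
```

View pics/w4.png

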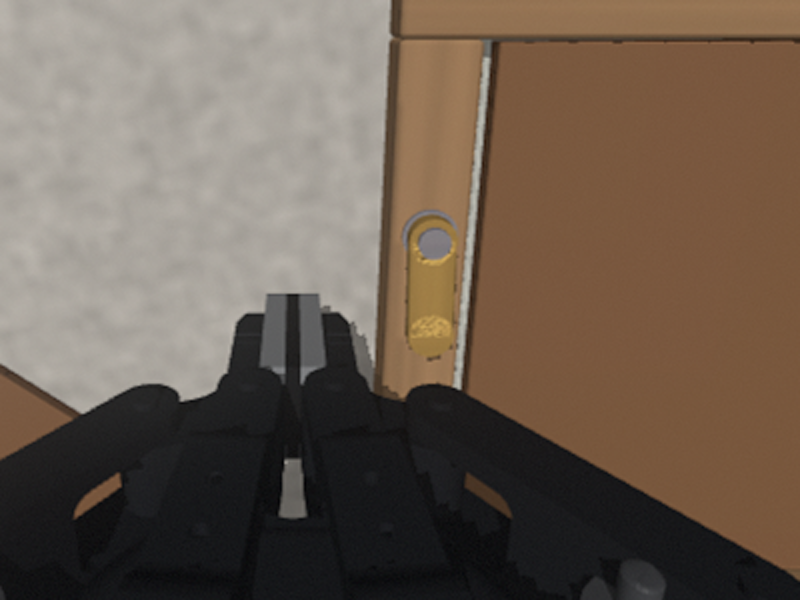

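The pivot is at (435,243) in the crop and the bar points along -y. The fingertip is clear of it on the outer side, so I'll push the button round in an arc.

apply_moves(targets=[{"fingers": 0,"translation": [-0.0065,0.008,0],"rotation": [0,0,0]},{"fingers": 0,"translation": [-0.0065,0.016,0],"rotation": [0,0,0]},{"fingers": 0,"translation": [-0.008,0.022,0],"rotation": [0,0,0]},{"fingers": 0,"translation": [-0.009,0.028,0],"rotation": [0,0,0]},{"fingers": 0,"translation": [-0.0085,0.033,0],"rotation": [0,0,0]},{"fingers": 0,"translation": [-0.007,0.037,0],"rotation": [0,0,0]},{"fingers": 0,"translation": [-0.005,0.041,0],"rotation": [0,0,0]},{"fingers": 0,"translation": [-0.002,0.0445,0],"rotation": [0,0,0]},{"fingers": 0,"translation": [0.001,0.0465,0],"rotation": [0,0,0]},{"fingers": 0,"translation": [0.004,0.048,0],"rotation": [0,0,0]}])

```text
time: 27.62
tcp_pos: [448.6, -126.6, 20.8]
tool_rot: [2.461, 1.951, 0.0]
contact_force: [0.7, -2.7, 1.3]
opening: 0.1
finger_force: 1.4
```

```bash
python3 - <<'E'
from look import *
im,d,P,c=look("wrist"); cv2.imwrite("pics/w5.png",cv2.resize(im[100:400,130:530],None,fx=2,fy=2,interpolation=cv2.INTER_CUBIC))
E
```

```text
tcp frame -59.73420492760732 16.462258689512673 20.81181223993004 [ 0.67256269 -2.69803752  1.27298582] 27.625
wrist 0.86 centre [ 0.1 16.1] [120.5 135.1] 0.4 y [-49.5  83.4] x [-60.3  60.3] z 15.8
wrist 0.51 centre [ 0.5 18.7] [169.  170.1] 90.0 y [-61.9 103.2] x [-84.   85.3] z 17.7
```

View pics/w5.png

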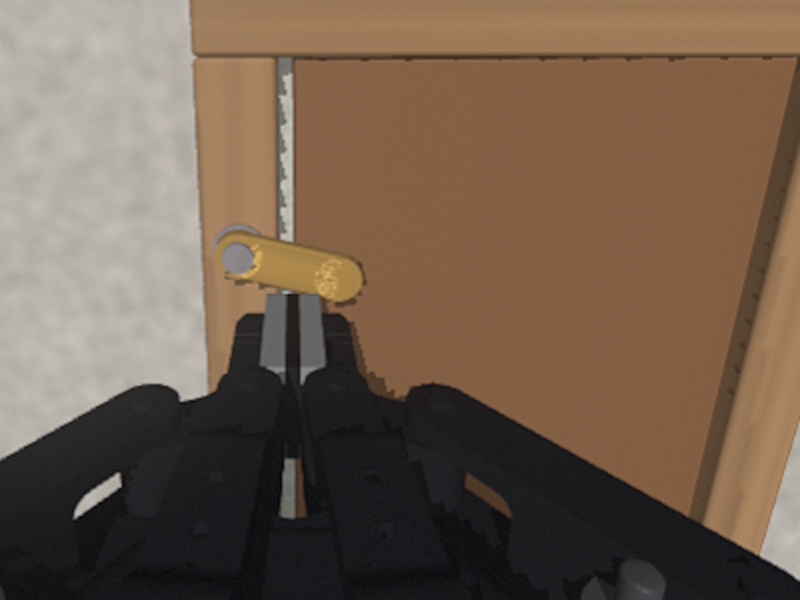

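The button is at about 1.35 rad. I'll push 4 mm further, then back off and lift.

apply_moves(targets=[{"fingers": 0,"translation": [0.002,0.002,0],"rotation": [0,0,0]},{"fingers": 0,"translation": [0.004,0.002,0],"rotation": [0,0,0]},{"fingers": 0,"translation": [0.004,0.002,0],"rotation": [0,0,0]},{"fingers": 0,"translation": [-0.004,0.002,0],"rotation": [0,0,0]},{"fingers": 0,"translation": [-0.01,0.002,-0.005],"rotation": [0,0,0]},{"fingers": 0,"translation": [-0.012,0.002,-0.03],"rotation": [0,0,0]},{"fingers": 0,"translation": [-0.04,0.002,-0.07],"rotation": [0,0,0]},{"fingers": 0,"translation": [-0.06,0.002,-0.1],"rotation": [0,0,0]},{"fingers": 0,"translation": [-0.08,0.002,-0.12],"rotation": [0,0,0]},{"fingers": 0,"translation": [-0.08,0.002,-0.12],"rotation": [0,0,0]}])

```text
time: 28.98
tcp_pos: [432.0, -206.4, 142.1]
tool_rot: [2.462, 1.948, 0.002]
contact_force: [0.5, -0.1, 0.0]
opening: -0.2
finger_force: 0.0
```

```bash
python3 - <<'E'
from look import *
im,d,P,c=look("wrist"); cv2.imwrite("pics/w6.png",cv2.resize(im[0:280,150:510],None,fx=2.1,fy=2.1,interpolation=cv2.INTER_CUBIC))
E
```

```text
tcp frame -57.72367283903833 -65.01380294871541 142.13878875035988 [ 0.52237975 -0.07345619  0.04778989] 28.975
wrist 0.71 centre [-0.3  2.1] [121.2 161.8] 0.5 y [-78.   83.1] x [-60.9  60.1] z 15.8
```

View pics/w6.png

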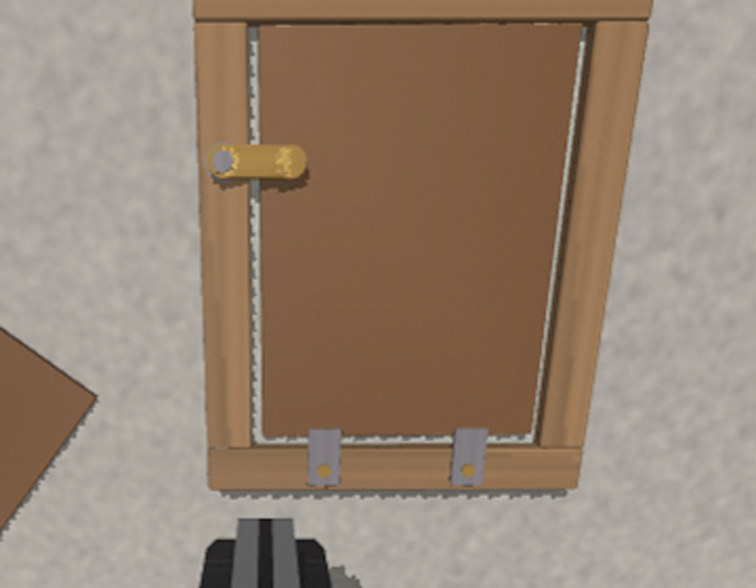

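The board is flat under both tongues at (325,435) and (470,435). The button lies straight across it at (222,160) to (300,162), about 1.55 rad. The robot touches nothing, so I'm handing in.

```bash
python3 -c "
from rig import ticket
print(ticket.finish_job())"
```

```text
the job is handed in; nothing more can be done
None
```

I've handed the job in: the last picture shows the board flat in the frame under both tongues, with the brass button turned across it at about 1.55 rad. The hand-in gave no verdict back.

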